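# Check a dried paint sample under the reading lens

### The arm

A 6-joint arm with a two-finger parallel gripper is mounted at the origin on the work surface. World frame = base frame: x ahead of the robot, y to its left, z up, the work surface at z = 0. Lengths are in m, angles in rad, forces in N, time in s.
With the tool pointing down it reaches from about 0.35 to 0.975 m from the base axis. Payload 4.9 kg.
Tool frame: the origin (TCP) lies at the very end of the fingers, on their centre line; the grasp point (between the pads) lies 19 mm behind it (ctrl.grasp_offset is the distance from the TCP to the grasp point, in m); y points along the fingers, z is the direction in which the jaws open and shut, and the axes are right-handed (so a half turn about y gives the same grasp; the last joint's range is limited). The gripper opens to 85 mm and grips with 20 to 120 N. Pads are 22 mm wide; open, the fingers measure 114 mm over their backs; the gripper's body (76 mm by 85 mm) begins 54 mm behind the grasp point. The pads swing forward as they close: fully open they stand 13 mm farther back than shut.
Start: joints at [-1.247, 0.053, 1.613, -0, 1.476, -0.119], TCP at [0.268, -0.565, 0.231] pointing down, gripper open.
Joint ranges: [-3.01, 3.01], [-1.01, 2.22], [0.06, 2.58], [-1.02, 4.17], [0.09, 2.62], [-3.14, 3.14]. Speed limits (rad/s): [2.57, 2.57, 3.14, 3.14, 3.14, 3.14].

### API

Orientations are given as a rotation vector (axis times angle).
In Python, from station import ctrl, eyes, finish_job, find_in, regions_of, pinpoint gives the robot as it stands.
- The arm moves only by the tool play_rows, never from a script. Its argument "moves" is a list of rows, each an object of numbers: "x", "y", "z": the shift along the world's x, y, z in cm; "turn": the turn about the world's z in degrees; "jaw": the finger opening in cm, from 0 to 8.54. A call has 1 to 8 rows; each row shifts and turns the commanded pose from where the row before left it; what a row does not reach is not made up. A row lasts 1/12 s, in which the tool goes at most 41.7 mm and 7.16 degrees, less where a joint would pass 70% of its speed; a pose out of reach is approached as far as the arm can. A call is refused whole if a number of a shift passes 4.17 or a number of a turn 7.16, either way. A call with a gripper value outside its range is refused whole. The fingers move at their own pace and stop on an object; "squeeze" is the grip in N (left out, the last holds). Time passes only in rows, so rows that do not move let the fingers close. It gives the time, the measured TCP pose, the force and the opening at its end, in the units of the state.
- ctrl.get_obs(): the state, without advancing time (a new reading comes with each control period).
- eyes.get_image(name): name is "scene" or "top" or "wrist"; returns a dict with "img" (480x640x3 uint8, red, green, blue), "camera_matrix" (3x3 intrinsics, pixels), "D" ([k1, k2, p1, p2, k3] as OpenCV has them; the pictures are not rectified), "cam_to_world" (4x4, takes a point from camera to world coordinates). Camera axes: x right, y up, looking along -z (the intrinsics and any distortion apply to the point x, -y, -z); pixel columns grow to the right and rows downward; lengths in m; the calibration is good to about 2 mm. A picture is of the moment at which its call begins. There is no depth.
- finish_job(): hands the job in, once; it reports no verdict.
Trained networks look in the newest picture that a camera, given by its name, has taken for a name from the list of things; names that differ only in an ending like _2 or _b are one class to them, and where a whole thing is asked for, a point or a joint stands for the part that bears it (a point fixed in the world has none). Each returns a list of dicts, best first, with "score" (0 to 1); they miss things now and then, are a little off and sometimes report something else, mostly with a low value. They report only what shows in the picture. A call takes as long as a camera call. They do not tell look-alikes from the thing itself.
- find_in(camera, query): "point" ([column, row] in pixels, amid what is visible of it).
- regions_of(camera, query): "pixels" (480x640 bool, what is visible of it) and "point" ([column, row] in pixels, amid what is visible of it).
- pinpoint(camera, query): "point" ([column, row] in pixels: a listed point, or the origin of a listed thing).
The state is a dict: "t": time; "q": joint angles; "dq": joint speeds; "effort": joint torques, N m; "tool_pos": TCP position; "tool_rot": TCP orientation; "contact_force": force on the tool from outside, world axes, zero at the start; "wrist_torque": the same for the moment, N m; "opening": finger opening in m.
Only numpy, scipy, OpenCV 4.12 (cv2) and the standard library are available. Lean on these libraries where they do the work, as an engineer would, in place of code of your own. Each camera call takes 0.05 s, during which the arm holds its last target.

### The job

Set the round paint sample upright in the ring-shaped nest of the inspection stand and let go of it; set it down, do not drop it in. Then take the reading lens by its handle and hold it level and still, centred over the sample, with the glass at the height of the brass pointer on the stand's post (the pointer marks the focal height, leave it as it is set). Finish while still holding the lens there in the gripper alone; the lens must never touch the sample, and the square sample, paint jar, paper cup and brush stay where they are.

Things in the scene. Friction and masses are not known exactly. Their poses are not given: they have to be found in the camera images.
- sample_center (a point): The round paint sample to inspect: a loose upright light-wood disc, 44 mm diameter, 24 mm high, about 40 g, with dried dabs of paint on its flat top (dabs under 1 mm high). It starts standing on the table on the robot's left. The point is its centre, 12 mm above its underside; z points up out of the painted face.
- nest (a point): Centre of the floor of the nest on the inspection stand, 12 mm above the table, axes as the stand's. The nest is a steel rim ring on the stand's plate, inside diameter 54 mm, outside 62 mm, 4 mm high above the plate.
- pointer (a point): Tip, at mid-thickness, of the brass pointer marking the focal height: a blade 4 mm thick on a brass collar (22 mm diameter, 14 mm high, its middle at the same height) round the stand's post, pointing at the nest, tip 83 mm from the nest axis. Set anew each time 96 to 146 mm above the table (60 to 110 mm above the seated sample's top). Held by 8 N of friction only: do not push it.
- loupe_grip (a point): Middle of the reading lens's handle, where to grip it (half-way up, 11 mm behind the centre of mass). x points along the handle to the lens, z up. Black handle 18 mm wide, 22 mm high, from 55 mm behind this point to 40 mm ahead, then a 10 mm thick neck and the lens ring. Starts lying level on its rest, this point 36 mm above the table, nothing beside the handle's middle.
- lens (a point): Centre of the lens glass, mid-thickness, 85 mm ahead of loupe_grip along the handle's x and at the same height. The steel ring round it has 68 mm outside diameter and reaches 5 mm above and below this point. z is normal to the glass.
- loupe: The whole reading lens, loose, about 90 g; its origin and axes are those of loupe_grip.
- sample: The whole round paint sample; origin at the centre of its underside.
- stand: The fixed inspection stand; origin on the table under the nest's centre; x runs from the nest to the post, z up. Wooden plate 12 mm thick, 100 mm wide, reaching 55 mm to -x and 135 mm to +x of the nest. The upright steel post, 10 mm thick, stands 115 mm from the nest along +x and reaches 200 mm above the table.
- rest: The fixed white rest of the reading lens; origin on the table under the starting place of loupe_grip, x as the lens's x. A 4 mm board, 70 mm wide, with a block under the handle's rear end (37 to 53 mm behind, 44 mm wide, 25 mm high) and one under the ring (75 to 95 mm ahead, 76 mm wide, 31 mm high).
- square_center (a point): Bystander: centre of a square paint sample, 42 x 42 x 24 mm light wood with dabs on top; it stands near the round one and they swap places from time to time.
- jar_center (a point): Bystander: centre of a closed paint jar, 68 mm diameter, 80 mm high.
- cup_center (a point): Bystander: centre of an empty paper cup, 76 mm across its rim, 85 mm high.
- brush: Bystander: a paint brush 180 mm long, lying flat on the robot's right, beyond the reading lens; origin under its middle.
Things that resemble listed ones, but are neither listed nor needed, are in the scene too. Leave any black or green look-alike of the sample alone.

How it is judged:
On the way, in this order (a step that is already met when the one before it is completed fails the run):
1. the round sample stands in the nest, let go (horizontal distance between sample_center and nest below 0.008 m and z of sample_center in the frame of nest between 0.008 and 0.015 m and angle between sample_center's own z axis and vertical below 0.1 rad and contact force between the fingers and sample below 0.1 N and linear speed of sample below 0.02 m/s), for 0.2 s.
2. the lens is held level at the pointer's height over the seated sample (horizontal distance between sample_center and nest below 0.008 m and z of sample_center in the frame of nest between 0.008 and 0.015 m and angle between sample_center's own z axis and vertical below 0.1 rad and z of lens in the frame of pointer between -0.008 and 0.008 m and horizontal distance between lens and sample_center below 0.012 m and angle between lens's own z axis and vertical below 0.12 rad and contact force between the fingers and loupe above 1 N), for 0.3 s.
At the end, for the whole second after the job is handed in: The round sample stands upright in the nest (within 8 mm of its centre); the fingers hold the lens within 8 mm of the pointer height, within 12 mm sideways of the sample centre, level within 0.12 rad and still (under 20 mm/s), touching neither stand nor sample (all of step 2 and contact force between loupe and stand below 0.2 N and contact force between loupe and sample below 0.2 N and linear speed of loupe below 0.02 m/s and angular speed of loupe below 0.2 rad/s); the arm keeps its last pose, push and grip.
It fails at once if the lens touched the sample (contact force between loupe and sample above 0.5 N).
It fails at once if the sample was dropped (fell from more than about 13 mm) (linear speed of sample above 0.5 m/s and contact force between the fingers and sample below 0.1 N).
It fails at once if the pointer was shifted by more than 5 mm (distance of pointer from where it was at the start of the episode above 0.005 m).
It fails at once if the square sample, paint jar, paper cup or brush was moved by more than 20 mm (distance of any of square_center, jar_center, cup_center, brush from where it was at the start of the episode above 0.02 m).
It also fails if it takes over 51 s, if anything falls off the work surface, if the arm or the gripper's body presses on something with over 40 N, if the wrist force passes 120 N, or if a joint passes its speed limit or range.

## Working session

There is one attempt and no reset: what is moved stays moved. The work goes in short steps, Python scripts to look and compute and a tool call to move; the robot and the scene stay as the last step left them, time stands still between calls to the robot, and variables do not carry over. Pictures are saved under pics/ and viewed, and the job is handed in when it is done.

Besides the shell and the picture viewer there is one more tool, called by a JSON object that holds its "api" and its "payload". play_rows: Moves the arm, as the interface text tells. Its arguments: {"type":"object","properties":{"moves":{"type":"array"},"squeeze":{"type":"number"}},"required":["moves"]}

```bash
mkdir -p pics; ls
cat > h.py <<'E'
import numpy as np,cv2
from station import ctrl,eyes,find_in,regions_of,pinpoint
def ray(im,p):
    K=np.array(im["camera_matrix"]);D=np.array(im["D"],float);T=np.array(im["cam_to_world"])
    u=cv2.undistortPoints(np.array([[p]],float),K,D)[0,0]
    d=T[:3,:3]@np.array([u[0],-u[1],-1]);return T[:3,3],d
def onz(im,p,z):
    o,d=ray(im,p);return o+d*(z-o[2])/d[2]
def proj(im,P):
    K=np.array(im["camera_matrix"]);D=np.array(im["D"],float);T=np.array(im["cam_to_world"])
    c=T[:3,:3].T@(np.array(P)-T[:3,3]);c=c*[1,-1,-1]
    return cv2.projectPoints(c.reshape(1,1,3),np.zeros(3),np.zeros(3),K,D)[0][0,0]
def tri(rs):
    A=0;b=0
    for o,d in rs:
        d=d/np.linalg.norm(d);M=np.eye(3)-np.outer(d,d);A=A+M;b=b+M@o
    x=np.linalg.solve(A,b);return x,[np.linalg.norm((np.eye(3)-np.outer(d,d)/(d@d))@(x-o)) for o,d in rs]
def save(im,n,crop=None,s=1):
    i=im["img"][:,:,::-1]
    if crop: i=i[crop[1]:crop[3],crop[0]:crop[2]]
    cv2.imwrite("pics/"+n,cv2.resize(i,None,fx=s,fy=s,interpolation=cv2.INTER_CUBIC))
E
python3 - <<'E'
from h import *
for c in("scene","top"):
    im=eyes.get_image(c);save(im,c+"0.png");print(c,np.round(im["cam_to_world"],3).tolist())
    for q in["sample_center","square_center","nest","pointer","loupe_grip","lens","jar_center","cup_center","brush","stand","rest"]:
        r=pinpoint(c,q);print(c,q,[(np.round(a["point"],1).tolist(),round(a["score"],2)) for a in r[:4]])
print(ctrl.get_obs())
E
```

```text
pics
scene [[-0.761, -0.548, 0.348, 0.903], [0.649, -0.653, 0.391, 0.354], [0.013, 0.523, 0.852, 0.9], [0.0, 0.0, 0.0, 1.0]]
scene sample_center [([373.9, 407.6], 0.94), ([398.4, 372.1], 0.79), ([442.6, 362.1], 0.64)]
scene square_center [([445.5, 295.3], 0.65)]
scene nest [([343.6, 270.3], 0.87)]
scene pointer [([306.7, 254.8], 0.49), ([307.9, 164.9], 0.33)]
scene loupe_grip [([314.1, 162.1], 0.62), ([223.9, 150.3], 0.32)]
scene lens [([285.5, 183.0], 0.77)]
scene jar_center [([287.4, 184.7], 0.65), ([344.3, 267.5], 0.36)]
scene cup_center [([209.4, 192.6], 0.64), ([305.3, 169.0], 0.52), ([484.5, 412.2], 0.15)]
scene brush [([227.2, 150.9], 0.83)]
scene stand [([341.8, 266.2], 0.6)]
scene rest [([210.9, 191.5], 0.74), ([312.7, 170.3], 0.71), ([287.9, 184.8], 0.56)]
top [[-0.01, 0.987, -0.16, 0.37], [-1.0, -0.013, -0.021, -0.033], [-0.023, 0.159, 0.987, 1.33], [0.0, 0.0, 0.0, 1.0]]
top sample_center [([193.2, 237.3], 0.73), ([204.2, 184.6], 0.72), ([213.1, 213.7], 0.57)]
top square_center [([230.2, 283.1], 0.59)]
top nest [([304.2, 233.7], 0.69)]
top pointer [([313.9, 196.4], 0.42), 
[... 272 characters left out ...]
top rest [([402.0, 279.2], 0.96)]
{'t': 1.2, 'q': array([-1.24702515e+00,  5.26950391e-02,  1.61287602e+00, -1.94264577e-05,
        1.47600010e+00, -1.18973816e-01]), 'dq': array([ 7.96510389e-04,  3.94764485e-04, -4.38048140e-04,  1.25431243e-03,
        1.25722812e-03,  3.60750334e-05]), 'effort': array([-2.08425998e-03, -3.93692100e+01, -3.70465386e+01, -2.66501493e-04,
        4.93927109e-04,  1.06970253e-05]), 'tool_pos': array([ 0.26777069, -0.56472334,  0.23132099]), 'tool_rot': array([-0.44476648,  1.97609538, -1.97614269]), 'contact_force': array([ 0.20759346,  0.08866229, -0.70466994]), 'wrist_torque': array([-0.01139524, -0.01847139,  0.01574944]), 'opening': 0.08524793203273842}
```

View pics/scene0.png

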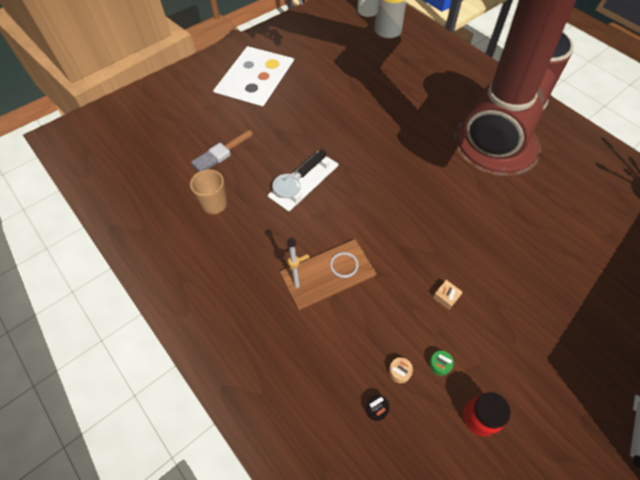

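View pics/top0.png

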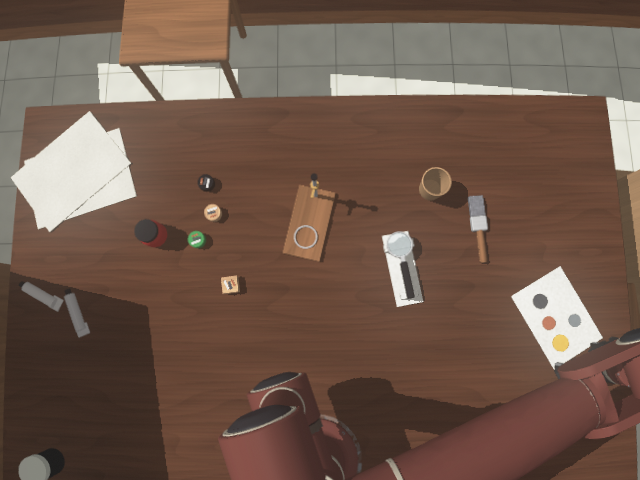

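Candidates for the round sample: light-wood disc scene (400,370)/top (213,213); black disc scene (376,405)/top (206,183); green disc scene (442,362)/top (197,240); square block scene (448,294)/top (230,285). The light-wood round one fits; confirming in a crop.

Run:
```python
from h import *
S=eyes.get_image("scene");T=eyes.get_image("top")
a=cv2.resize(S["img"][270:430,340:500],(400,400),interpolation=2);b=cv2.resize(T["img"][160:300,180:320],(400,400),interpolation=2)
cv2.imwrite("pics/cr.png",np.hstack([a,b])[:,:,::-1])
a=cv2.resize(S["img"][225:315,260:380],(400,300),interpolation=2);b=cv2.resize(T["img"][165:270,270:350],(304,400),interpolation=2)
cv2.imwrite("pics/cr2.png",np.hstack([np.vstack([a,np.zeros((100,400,3),np.uint8)]),b])[:,:,::-1])
a=cv2.resize(S["img"][140:220,260:350],(450,400),interpolation=2);b=cv2.resize(T["img"][220:320,370:440],(280,400),interpolation=2)
cv2.imwrite("pics/cr3.png",np.hstack([a,b])[:,:,::-1])
def p(q,c,near):
    r=pinpoint(c,q)+[]
    r.sort(key=lambda a:np.hypot(*(np.array(a["point"])-near)));return np.array(r[0]["point"])
for q,ns,nt,z in[("sample_center",(400,370),(213,213),.012),("nest",(344,266),(305,236),.012),("loupe_grip",(314,163),(405,275),.036),("lens",(286,185),(400,245),.036),("square_center",(448,294),(230,285),.012),("jar_center",(487,413),(150,233),.04),("cup_center",(209,192),(435,184),.042),("pointer",(307,258),(314,196),.12)]:
    o=[]
    for c,im,n in(("scene",S,ns),("top",T,nt)):
        try:o.append((im,p(q,c,n)))
        except Exception as e:print(q,c,"none")
    print(q,[(np.round(x[1],1).tolist(),np.round(onz(x[0],x[1],z),4).tolist()) for x in o])
    if len(o)==2:
        x,e=tri([ray(*k) for k in o]);print("   tri",x.round(4),np.round(e,4))
# masks
def ell(m):
    c=max(cv2.findContours(m.astype(np.uint8),0,1)[0],key=cv2.contourArea);return c
for c,im in(("scene",S),("top",T)):
    for q in("sample","loupe"):
        for r in regions_of(c,q)[:4]: print(c,q,np.round(r["point"],1),r["score"],r["pixels"].sum())
```

```text
sample_center [([399.8, 370.7], [0.641, 0.2677, 0.012]), ([214.2, 213.3], [0.6405, 0.2643, 0.012])]
   tri [0.6406 0.2663 0.0081] [0.0013 0.0013]
nest [([342.6, 266.2], [0.5748, 0.0209, 0.012]), ([305.2, 234.6], [0.5795, 0.0208, 0.012])]
   tri [0.5777 0.0218 0.0175] [0.0015 0.0015]
loupe_grip [([312.8, 161.7], [0.4463, -0.241, 0.036]), ([406.0, 277.5], [0.4613, -0.2367, 0.036])]
   tri [ 0.4578 -0.2313  0.0542] [0.0033 0.0033]
lens [([284.5, 182.5], [0.5409, -0.2339, 0.036]), ([401.2, 246.0], [0.5426, -0.2273, 0.036])]
   tri [ 0.5429 -0.2275  0.0433] [0.0018 0.0018]
square_center [([447.3, 298.2], [0.4536, 0.2242, 0.012]), ([229.4, 283.2], [0.4535, 0.2202, 0.012])]
   tri [0.4529 0.2223 0.0085] [0.0017 0.0017]
jar_center [([486.1, 415.6], [0.5869, 0.4299, 0.04]), ([150.9, 232.8], [0.5853, 0.4261, 0.04])]
   tri [0.5857 0.4292 0.0348] [0.0013 0.0013]
cup_center [([210.0, 191.4], [0.6954, -0.3221, 0.042]), ([434.9, 188.8], [0.6914, -0.3207, 0.042])]
   tri [ 0.6936 -0.3226  0.0394] [0.0019 0.0019]
pointer [([306.7, 257.6], [0.6564, 0.0012, 0.12]), ([310.9, 197.9], [0.6531, 0.0018, 0.12])]
   tri [0.6547 0.0009 0.1171] [0.0013 0.0013]
scene sample [380.3 409.6] 0.86 543
scene sample [398.8 370.9] 0.65 482
scene sample [444.  363.6] 0.64 494
scene loupe [290.  183.8] 0.61 839
top sample [194.1 238.6] 0.74 231
top sample [208.3 212.7] 0.61 254
top sample [207.5 183.1] 0.54 240
top sample [404.3 247.8] 0.53 829
```

View pics/cr.png

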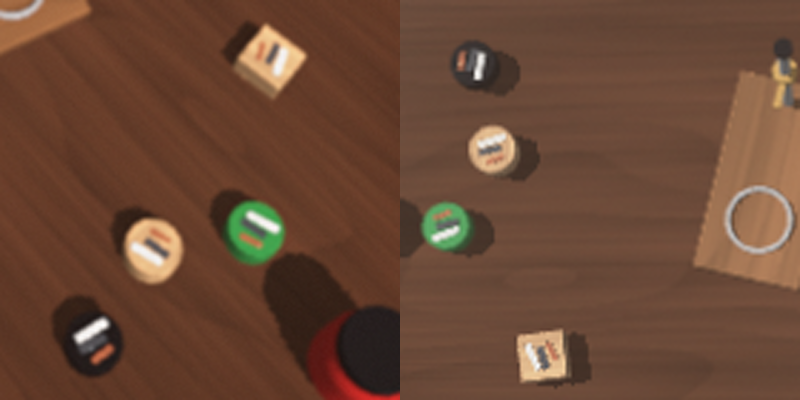

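View pics/cr2.png

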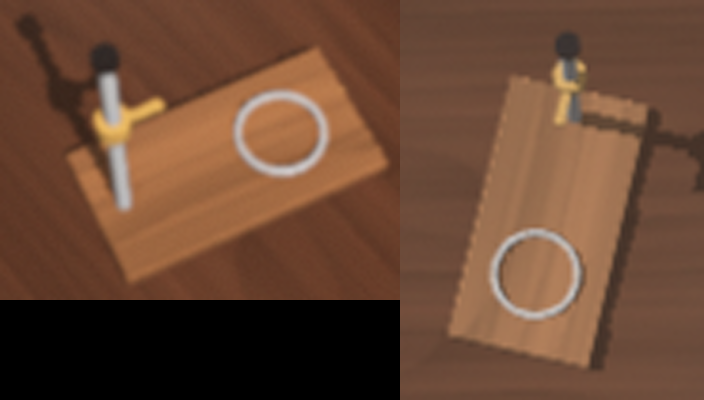

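View pics/cr3.png

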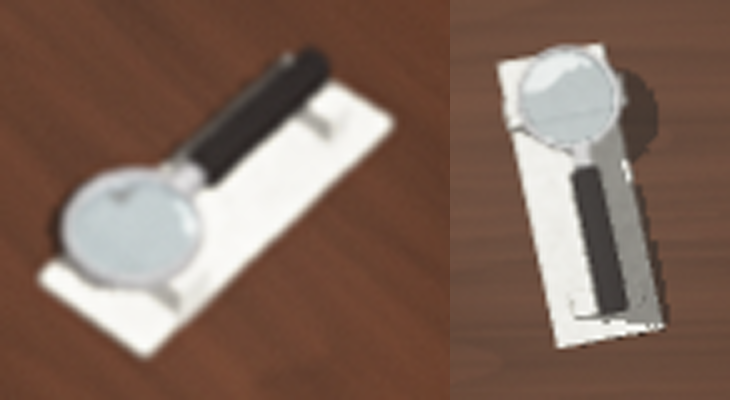

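The crops show the light-wood round disc, with paint dabs, between the black and green discs. That is the sample. The pointer tip is near scene (309,256)/top (312.5,197). Next I refine the geometry with contour fits.

Run:
```python
from h import *
from scipy.spatial.transform import Rotation as R
print("jaw",R.from_rotvec(ctrl.get_obs()["tool_rot"]).as_matrix().round(3).tolist())
S=eyes.get_image("scene");T=eyes.get_image("top")
def mask(im,box,f):
    x0,y0,x1,y1=box;h=cv2.cvtColor(im["img"],cv2.COLOR_RGB2HSV).astype(int);m=np.zeros((480,640),np.uint8)
    m[y0:y1,x0:x1]=f(h[y0:y1,x0:x1,0],h[y0:y1,x0:x1,1],h[y0:y1,x0:x1,2])*255;return m
def circ(im,m,z,hull=True):
    c=max(cv2.findContours(m,0,1)[0],key=cv2.contourArea)
    if hull:c=cv2.convexHull(c)
    P=np.array([onz(im,q,z)[:2] for q in c[:,0]],np.float32)
    (x,y),r=cv2.minEnclosingCircle(P);e=cv2.fitEllipse(P*1000)
    return np.round([x,y,r],4),np.round(e[0],1),np.round(e[1],1)
for n,im,bn,bl in(("S",S,(325,245,365,285),(268,150,330,205)),("T",T,(288,220,322,254),(380,225,425,305))):
    ring=mask(im,bn,lambda h,s,v:(s<75)&(v>110)); print(n,"nest",circ(im,ring,.016))
    blk=mask(im,bl,lambda h,s,v:(v<75)&(s<130)); 
    c=max(cv2.findContours(blk,0,1)[0],key=cv2.contourArea)
    P=np.array([onz(im,q,.047)[:2] for q in c[:,0]],np.float32)*1000;r=cv2.minAreaRect(P);print(n,"handle",r,cv2.fitLine(P,2,0,.01,.01)[:2].ravel(),cv2.contourArea(c))
    cv2.imwrite(f"pics/m{n}.png",cv2.resize(np.hstack([ring[150:300,260:430],blk[150:300,260:430]]),None,fx=2,fy=2))
sm=mask(T,(198,198,228,228),lambda h,s,v:(v>140)); print("T sample",circ(T,sm,.024))
sm=mask(S,(385,352,418,388),lambda h,s,v:(v>140)); print("S sample",circ(S,sm,.024))
x,e=tri([ray(S,(308.9,255.9)),ray(T,(312.6,197))]);print("pointer",x,e)
for q in [(206,183),(197,240)]:print(onz(T,q,.024))
```

```text
jaw [[-0.904, 0.0, 0.428], [-0.428, -0.0, -0.904], [-0.0, -1.0, 0.0]]
S nest (array([0.5708, 0.0207, 0.0326]), array([571.1,  20.4]), array([62.7, 64.4]))
S handle ((453.806884765625, -234.31741333007812), (94.57939147949219, 22.643478393554688), 9.649283409118652) [0.9797305  0.20032017] 221.5
T nest (array([0.5739, 0.0208, 0.0318]), array([574.1,  20.8]), array([62.5, 63.2]))
T handle ((455.1609191894531, -237.38833618164062), (90.45558166503906, 16.243764877319336), 10.029580116271973) [0.98568994 0.16856855] 189.5
T sample (array([0.6423, 0.2685, 0.0227]), array([642.4, 268.4]), array([43.8, 45.2]))
S sample (array([0.641 , 0.2697, 0.0256]), array([641.1, 268.6]), array([44. , 51.8]))
pointer [ 6.52988214e-01 -3.33559227e-04  1.22053335e-01] [np.float64(0.0027720356677819087), np.float64(0.002772035667781979)]
[0.72141062 0.28600221 0.024     ]
[0.56702089 0.30596774 0.024     ]
```

```bash
python3 -c "
import cv2,numpy as np
cv2.imwrite('pics/mm.png',np.vstack([cv2.imread('pics/mS.png'),cv2.imread('pics/mT.png')])[:600,:800])"
```

```text
(no output)
```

View pics/mm.png

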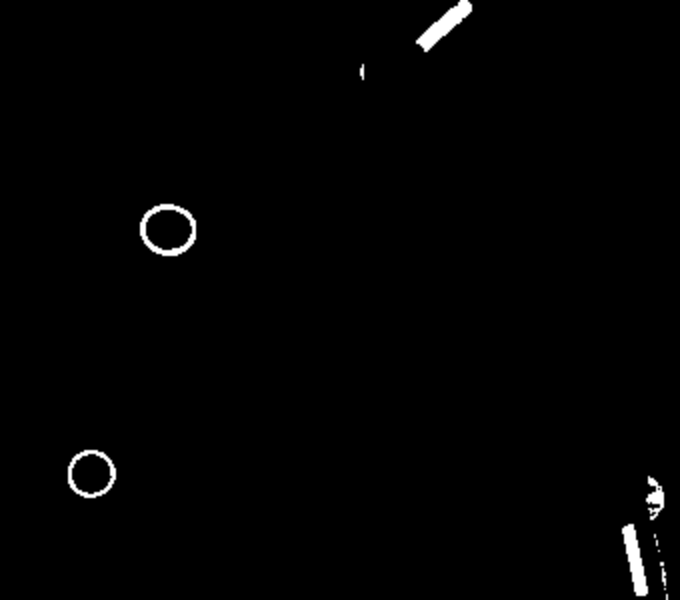

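Two independent fits agree: nest ≈ (0.573, 0.021), sample ≈ (0.642, 0.268), pointer about 83 mm from the nest as it must be, handle yaw ≈ 10°. I'm moving above the sample and aligning the jaws to the handle's cross direction on the way.

{"api": "play_rows", "payload": {"moves": [{"x": 1.0,"y": 2.2,"turn": -5.1},{"x": 1.5,"y": 3.4,"turn": -5.1},{"x": 1.6,"y": 3.5,"turn": -5.1},{"x": 1.6,"y": 3.5},{"x": 1.6,"y": 3.5},{"x": 1.6,"y": 3.5},{"x": 1.6,"y": 3.5},{"x": 1.6,"y": 3.5}]}}

```text
invalid input
```

{"api": "play_rows", "payload": {"moves": [{"x": 1.6,"y": 3.5},{"x": 1.6,"y": 3.5},{"x": 1.6,"y": 3.5},{"x": 1.6,"y": 3.5},{"x": 1.6,"y": 3.5},{"x": 1.6,"y": 3.5},{"x": 1.6,"y": 3.5},{"x": 1.6,"y": 3.5}]}}

```text
invalid input
```

{"api": "play_rows", "payload": {"moves": [{"x": 1.6,"y": 3.5},{"x": 1.6,"y": 3.5},{"x": 1.6,"y": 3.5},{"x": 1.6,"y": 3.5},{"x": 1.6,"y": 3.5},{"x": 0,"y": 2},{},{}]}}

```text
invalid input
```

{"api": "play_rows", "payload": {"moves": [{"x": 1.0,"y": 2.2,"z": 0,"turn": -5.1,"jaw": 8.5},{"x": 1.5,"y": 3.4,"z": 0,"turn": -5.1,"jaw": 8.5}], "squeeze": 40}}

```text
t: 2.57
tool_pos: [0.2919, -0.5099, 0.2312]
tool_rot: [-0.27, 2.084, -2.085]
contact_force: [1.2, 0.9, 0.8]
opening: 0.0852
```

{"api": "play_rows", "payload": {"moves": [{"x": 1.6,"y": 3.5,"z": 0,"turn": -5.1,"jaw": 8.5},{"x": 1.6,"y": 3.5,"z": 0,"turn": 0,"jaw": 8.5},{"x": 1.6,"y": 3.5,"z": 0,"turn": 0,"jaw": 8.5},{"x": 1.6,"y": 3.5,"z": 0,"turn": 0,"jaw": 8.5},{"x": 1.6,"y": 3.5,"z": 0,"turn": 0,"jaw": 8.5},{"x": 1.6,"y": 3.5,"z": 0,"turn": 0,"jaw": 8.5},{"x": 1.6,"y": 3.5,"z": 0,"turn": 0,"jaw": 8.5},{"x": 1.6,"y": 3.5,"z": 0,"turn": 0,"jaw": 8.5}]}}

```text
t: 3.23
tool_pos: [0.4212, -0.227, 0.2316]
tool_rot: [-0.186, 2.129, -2.13]
contact_force: [0.8, -1.2, -0.1]
opening: 0.0852
```

{"api": "play_rows", "payload": {"moves": [{"x": 1.6,"y": 3.5,"z": 0,"turn": 0,"jaw": 8.5},{"x": 1.6,"y": 3.5,"z": 0,"turn": 0,"jaw": 8.5},{"x": 1.6,"y": 3.5,"z": 0,"turn": 0,"jaw": 8.5},{"x": 1.6,"y": 3.5,"z": 0,"turn": 0,"jaw": 8.5},{"x": 1.6,"y": 3.5,"z": 0,"turn": 0,"jaw": 8.5},{"x": 1.6,"y": 3.5,"z": 0,"turn": 0,"jaw": 8.5},{"x": 1.6,"y": 3.5,"z": 0,"turn": 0,"jaw": 8.5},{"x": 1.6,"y": 3.5,"z": 0,"turn": 0,"jaw": 8.5}]}}

```text
t: 3.9
tool_pos: [0.5493, 0.0533, 0.2316]
tool_rot: [-0.187, 2.129, -2.129]
contact_force: [1.1, -0.5, 0.1]
opening: 0.0851
```

{"api": "play_rows", "payload": {"moves": [{"x": 1.6,"y": 3.5,"z": 0,"turn": 0,"jaw": 8.5},{"x": 1.6,"y": 3.5,"z": 0,"turn": 0,"jaw": 8.5},{"x": 1.6,"y": 3.5,"z": 0,"turn": 0,"jaw": 8.5},{"x": 1.6,"y": 3.5,"z": 0,"turn": 0,"jaw": 8.5},{"x": 1.6,"y": 3.5,"z": 0,"turn": 0,"jaw": 8.5},{"x": 0.5,"y": 2,"z": 0,"turn": 0,"jaw": 8.5},{"x": 0,"y": 0,"z": 0,"turn": 0,"jaw": 8.5},{"x": 0,"y": 0,"z": 0,"turn": 0,"jaw": 8.5}]}}

```text
t: 4.57
tool_pos: [0.6337, 0.2472, 0.2308]
tool_rot: [-0.191, 2.128, -2.129]
contact_force: [-0.7, -0.5, 0.3]
opening: 0.0851
```

Run:
```python
from h import *
from scipy.spatial.transform import Rotation as R
o=ctrl.get_obs();M=R.from_rotvec(o["tool_rot"]).as_matrix();print(o["tool_pos"],M[:,2].round(3),"jawang",np.degrees(np.arctan2(M[1,2],M[0,2])),o["q"].round(2),ctrl.grasp_offset)
W=eyes.get_image("wrist");save(W,"w1.png");print(W["cam_to_world"].round(3).tolist())
for r in pinpoint("wrist","sample_center"):print(r["score"],r["point"],onz(W,r["point"],.012).round(4))
for r in regions_of("wrist","sample"):print(r["score"],r["point"])
```

```text
[0.63365504 0.247181   0.23078117] [ 0.177 -0.984  0.   ] jawang -79.81976103073339 [ 0.26  0.18  1.47 -0.    1.49  1.66] 0.0187
[[0.176, 0.945, 0.276, 0.705], [-0.984, 0.169, 0.05, 0.261], [0.001, -0.28, 0.96, 0.373], [0.0, 0.0, 0.0, 1.0]]
0.76 [298.1, 202.3] [0.6426 0.2703 0.012 ]
0.66 [290.2, 113.3] [0.7256 0.2914 0.012 ]
0.58 [248.5, 264.3] [0.5668 0.3122 0.012 ]
0.86 [301.4, 200.1]
0.67 [291.1, 115.6]
0.61 [249.3, 263.1]
```

View pics/w1.png

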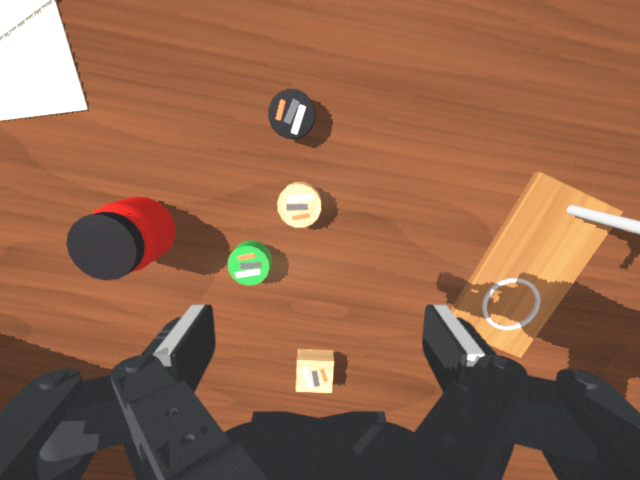

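The wrist view shows the light-wood disc at (300,205), black at (291,113), green at (249,263), square at (315,370) and the nest ring at (511,304). I'll fit circles.

```bash
cat >> h.py <<'E'
def mask(im,box,f):
    x0,y0,x1,y1=box;h=cv2.cvtColor(im["img"],cv2.COLOR_RGB2HSV).astype(int);m=np.zeros((480,640),np.uint8)
    m[y0:y1,x0:x1]=f(h[y0:y1,x0:x1,0],h[y0:y1,x0:x1,1],h[y0:y1,x0:x1,2])*255;return m
def circ(im,m,z):
    c=cv2.convexHull(max(cv2.findContours(m,0,1)[0],key=cv2.contourArea))
    P=np.array([onz(im,q,z)[:2] for q in c[:,0]],np.float32)
    e=cv2.fitEllipse(P*1000);return np.round(e[0],1),np.round(e[1],1)
E
python3 - <<'E'
from h import *
W=eyes.get_image("wrist")
m=mask(W,(272,178,326,232),lambda h,s,v:(v>185));print(circ(W,m,.024))
n=mask(W,(476,272,548,336),lambda h,s,v:(s<70)&(v>120));print(circ(W,n,.016))
cv2.imwrite("pics/wm.png",m+n)
E
```

```text
(array([640.2, 270.8]), array([44.9, 52. ]))
(array([573.1,  22.4]), array([61.4, 63.8]))
```

View pics/wm.png

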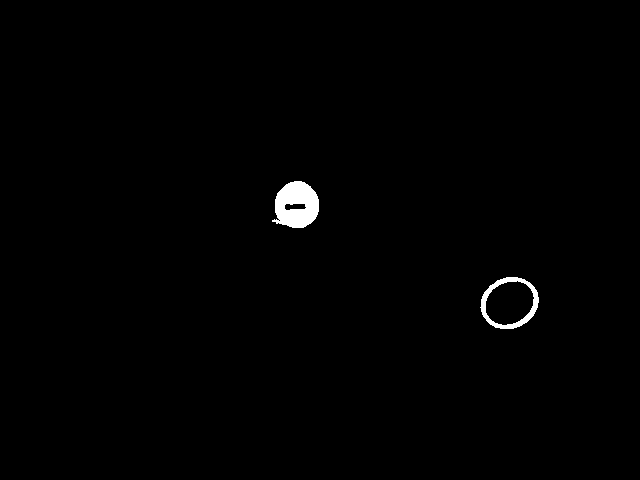

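{"api": "play_rows", "payload": {"moves": [{"x": 0.9,"y": 2.2,"z": 0,"turn": 0,"jaw": 8.5},{"x": 0,"y": 0,"z": -2,"turn": 0,"jaw": 8.5},{"x": 0,"y": 0,"z": -3.5,"turn": 0,"jaw": 8.5},{"x": 0,"y": 0,"z": -3.5,"turn": 0,"jaw": 8.5},{"x": 0,"y": 0,"z": -3.5,"turn": 0,"jaw": 8.5},{"x": 0,"y": 0,"z": -3.5,"turn": 0,"jaw": 8.5},{"x": 0,"y": 0,"z": 0,"turn": 0,"jaw": 8.5},{"x": 0,"y": 0,"z": 0,"turn": 0,"jaw": 8.5}]}}

```text
t: 5.43
tool_pos: [0.641, 0.2667, 0.069]
tool_rot: [-0.192, 2.131, -2.134]
contact_force: [1.0, 0.0, 0.4]
opening: 0.0848
```

Run:
```python
from h import *
W=eyes.get_image("wrist");save(W,"w2.png");print(ctrl.get_obs()["tool_pos"])
p=ctrl.get_obs()["tool_pos"];print(proj(W,[p[0],p[1],.024]))
for r in pinpoint("wrist","sample_center"):print(r["score"],r["point"],onz(W,r["point"],.012).round(4))
```

```text
[0.64317537 0.26761411 0.0723311 ]
[318.47127432 270.77111196]
0.94 [317.4, 265.0] [0.6422 0.2681 0.012 ]
0.67 [235.4, 358.5] [0.5701 0.3092 0.012 ]
0.57 [306.1, 112.2] [0.7252 0.2886 0.012 ]
```

View pics/w2.png

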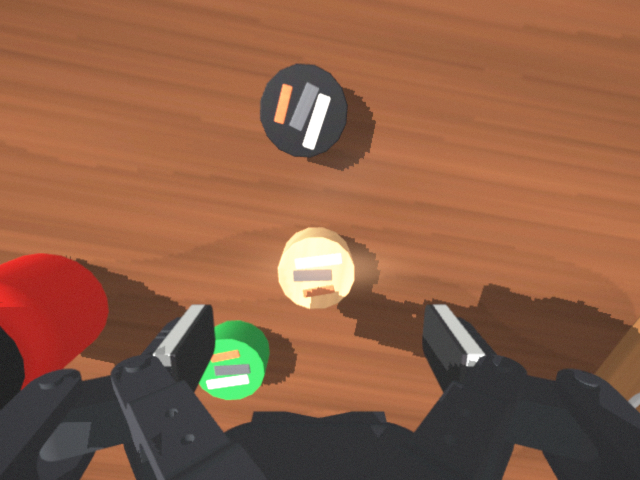

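The sample top is centred at (316,270) and the TCP projects to (318,271), so they line up. Descending and gripping.

{"api": "play_rows", "payload": {"moves": [{"x": -0.05,"y": 0,"z": -3,"turn": 0,"jaw": 8.5},{"x": 0,"y": 0,"z": -2.4,"turn": 0,"jaw": 8.5},{"x": 0,"y": 0,"z": -1.2,"turn": 0,"jaw": 8.5},{"x": 0,"y": 0,"z": 0,"turn": 0,"jaw": 8.5},{"x": 0,"y": 0,"z": 0,"turn": 0,"jaw": 8.5}]}}

```text
t: 5.95
tool_pos: [0.6433, 0.2685, 0.0071]
tool_rot: [-0.185, 2.129, -2.128]
contact_force: [0.2, 0.2, 0.5]
opening: 0.0852
```

```bash
python3 -c "
from h import *
eyes.get_image('wrist');print(ctrl.get_obs()['tool_pos'],ctrl.get_obs()['contact_force'])"
```

```text
[0.6439855  0.26881232 0.00796192] [-0.092446   -0.14621332  1.06478161]
```

{"api": "play_rows", "payload": {"moves": [{"x": -0.1,"y": 0,"z": -0.2,"turn": 0,"jaw": 6},{"x": 0,"y": 0,"z": 0,"turn": 0,"jaw": 5},{"x": 0,"y": 0,"z": 0,"turn": 0,"jaw": 4},{"x": 0,"y": 0,"z": 0,"turn": 0,"jaw": 3.5},{"x": 0,"y": 0,"z": 0,"turn": 0,"jaw": 3.5},{"x": 0,"y": 0,"z": 0,"turn": 0,"jaw": 3.5},{"x": 0,"y": 0,"z": 0,"turn": 0,"jaw": 3.5},{"x": 0,"y": 0,"z": 0,"turn": 0,"jaw": 3.5}], "squeeze": 40}}

```text
t: 6.67
tool_pos: [0.6422, 0.2686, 0.0047]
tool_rot: [-0.185, 2.129, -2.128]
contact_force: [-0.2, 0.1, 4.7]
opening: 0.0424
```

```bash
python3 -c "
from h import *
W=eyes.get_image('wrist');save(W,'w3.png');print(ctrl.get_obs()['tool_pos'],ctrl.get_obs()['contact_force'],ctrl.get_obs()['opening'])"
```

```text
[0.64219936 0.26860199 0.00467574] [-0.42278378 -0.42953333  4.64969749] 0.04300950709594369
```

View pics/w3.png

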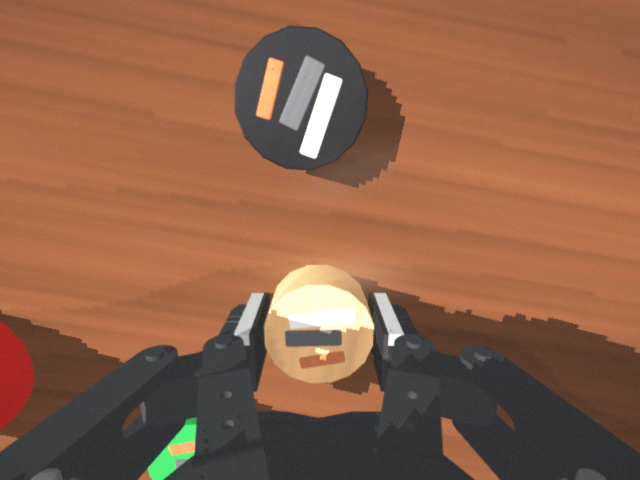

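{"api": "play_rows", "payload": {"moves": [{"x": 0,"y": 0,"z": 1,"turn": 0,"jaw": 3.5},{"x": 0,"y": 0,"z": 3,"turn": 0,"jaw": 3.5},{"x": 0,"y": 0,"z": 3,"turn": 0,"jaw": 3.5},{"x": -0.4,"y": -1.5,"z": 1,"turn": 0,"jaw": 3.5},{"x": -0.8,"y": -3,"z": 0,"turn": 0,"jaw": 3.5},{"x": -0.8,"y": -3,"z": 0,"turn": 0,"jaw": 3.5},{"x": -0.8,"y": -3,"z": 0,"turn": 0,"jaw": 3.5},{"x": -0.8,"y": -3,"z": 0,"turn": 0,"jaw": 3.5}]}}

```text
t: 7.38
tool_pos: [0.6043, 0.1322, 0.0832]
tool_rot: [-0.189, 2.129, -2.13]
contact_force: [-0.2, -0.1, -0.6]
opening: 0.0427
```

{"api": "play_rows", "payload": {"moves": [{"x": -0.8,"y": -3,"z": 0,"turn": 0,"jaw": 3.5},{"x": -0.8,"y": -3,"z": 0,"turn": 0,"jaw": 3.5},{"x": -0.8,"y": -2.5,"z": 0,"turn": 0,"jaw": 3.5},{"x": -0.6,"y": -1.7,"z": 0,"turn": 0,"jaw": 3.5},{"x": -0.3,"y": -1,"z": 0,"turn": 0,"jaw": 3.5},{"x": 0,"y": 0,"z": 0,"turn": 0,"jaw": 3.5},{"x": 0,"y": 0,"z": 0,"turn": 0,"jaw": 3.5},{"x": 0,"y": 0,"z": 0,"turn": 0,"jaw": 3.5}]}}

```text
t: 8.05
tool_pos: [0.5725, 0.0222, 0.0834]
tool_rot: [-0.188, 2.13, -2.129]
contact_force: [0.1, 0.2, -0.1]
opening: 0.0426
```

Run:
```python
from h import *
W=eyes.get_image("wrist");save(W,"w4.png");o=ctrl.get_obs();print(o["tool_pos"],o["contact_force"],o["opening"])
n=mask(W,(0,0,640,420),lambda h,s,v:(s<70)&(v>120));cv2.imwrite("pics/w4m.png",n)
print("nest proj",proj(W,[.573,.0215,.016]))
T=eyes.get_image("top");S=eyes.get_image("scene");save(T,"t4.png",(240,150,400,270),4);save(S,"s4.png",(240,170,400,290),4)
print(proj(T,[.573,.0215,.016]),proj(S,[.573,.0215,.016]))
```

```text
[0.57258926 0.02232524 0.08335686] [ 0.1700177   0.191107   -0.73081557] 0.04270266942912428
nest proj [320.44818493 261.74695277]
[304.89566515 236.80655168] [343.4277177  265.08195375]
```

View pics/w4.png

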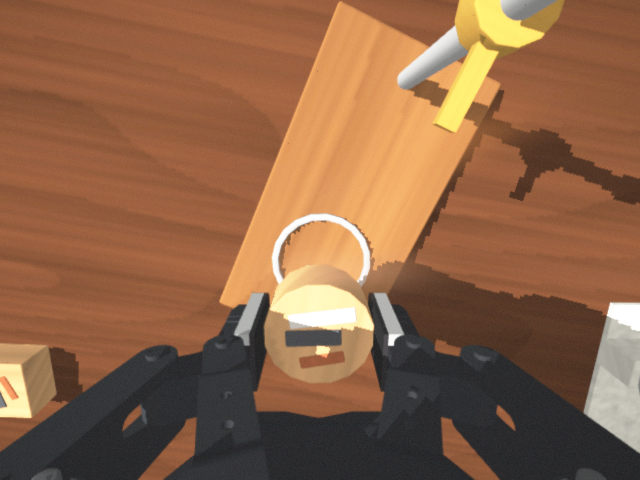

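View pics/s4.png

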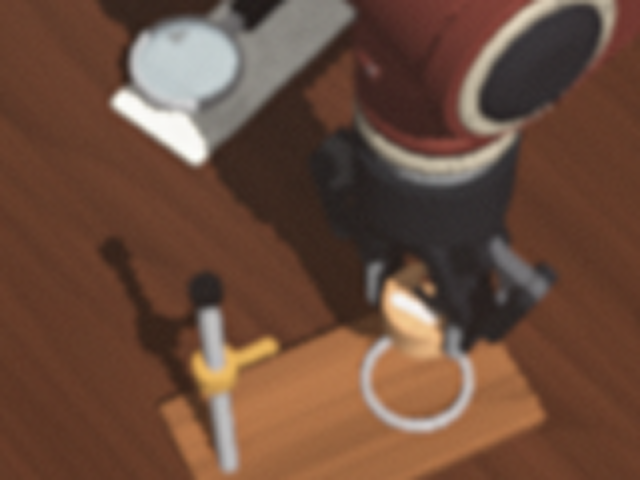

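Run:
```python
from h import *
from scipy.optimize import least_squares
W=eyes.get_image("wrist");o=ctrl.get_obs();p=o["tool_pos"];print(p)
print("expected sample top proj",proj(W,[p[0],p[1],p[2]+.0195]))
n=mask(W,(265,205,380,262),lambda h,s,v:(s<60)&(v>140));ys,xs=np.nonzero(n)
P=np.array([onz(W,q,.016)[:2] for q in zip(xs,ys)])
r=least_squares(lambda c:np.hypot(P[:,0]-c[0],P[:,1]-c[1])-c[2],[.573,.0215,.029],loss="soft_l1",f_scale=.002);print("ring",r.x,len(P))
m=mask(W,(262,280,377,384),lambda h,s,v:(v>150)&(h<30)&(s<150));c=cv2.convexHull(max(cv2.findContours(m,0,1)[0],key=cv2.contourArea));print(cv2.fitEllipse(c),c[:,0].min(0),c[:,0].max(0))
S=eyes.get_image("scene")
# tip points: wrist (447,128) blade-end centre on top face; scene
x,e=tri([ray(W,(447,128)),ray(S,(240+275/4,170+345/4))]);print("pointer",x,e)
for c,im in(("wrist",W),("scene",S),("top",eyes.get_image("top"))):print(c,[(np.round(a["point"],1),a["score"]) for a in pinpoint(c,"pointer")])
```

```text
[0.57249326 0.02220636 0.08327045]
expected sample top proj [320.00925475 334.63115105]
ring [0.57317561 0.02132898 0.02863681] 991
((317.80194091796875, 318.0952453613281), (129.9073944091797, 141.5780792236328), 16.229812622070312) [262 280] [376 383]
pointer [0.65281112 0.00244754 0.12406329] [np.float64(0.0007626652644524796), np.float64(0.0007626652644523389)]
wrist [(array([447.1, 127. ]), 0.71)]
scene [(array([307. , 256.2]), 0.62)]
top [(array([312. , 196.5]), 0.47)]
```

Ring centre (0.5732, 0.0213) fits all views, and the sample sits centred in the grip to about 1 mm. Lowering.

{"api": "play_rows", "payload": {"moves": [{"x": 0.05,"y": -0.1,"z": -1.5,"turn": 0,"jaw": 3.5},{"x": 0,"y": 0,"z": -2,"turn": 0,"jaw": 3.5},{"x": 0,"y": 0,"z": -1.5,"turn": 0,"jaw": 3.5},{"x": 0,"y": 0,"z": -0.8,"turn": 0,"jaw": 3.5},{"x": 0,"y": 0,"z": -0.5,"turn": 0,"jaw": 3.5},{"x": 0,"y": 0,"z": 0,"turn": 0,"jaw": 3.5},{"x": 0,"y": 0,"z": 0,"turn": 0,"jaw": 3.5}]}}

```text
t: 9.08
tool_pos: [0.5732, 0.0203, 0.0208]
tool_rot: [-0.187, 2.129, -2.129]
contact_force: [1.0, 1.1, -0.4]
opening: 0.0428
```

{"api": "play_rows", "payload": {"moves": [{"x": 0,"y": 0,"z": -0.1,"turn": 0,"jaw": 3.5},{"x": 0,"y": 0,"z": -0.1,"turn": 0,"jaw": 3.5},{"x": 0,"y": 0,"z": 0,"turn": 0,"jaw": 3.5},{"x": 0,"y": 0,"z": 0,"turn": 0,"jaw": 3.5}]}}

```text
t: 9.42
tool_pos: [0.5731, 0.0202, 0.0188]
tool_rot: [-0.187, 2.129, -2.129]
contact_force: [0.5, 0.2, -0.7]
opening: 0.0424
```

{"api": "play_rows", "payload": {"moves": [{"x": 0,"y": 0.1,"z": -0.1,"turn": 0,"jaw": 3.5},{"x": 0,"y": 0,"z": -0.05,"turn": 0,"jaw": 3.5},{"x": 0,"y": 0,"z": 0,"turn": 0,"jaw": 3.5},{"x": 0,"y": 0,"z": 0,"turn": 0,"jaw": 3.5}]}}

```text
t: 9.75
tool_pos: [0.5727, 0.0213, 0.0167]
tool_rot: [-0.188, 2.13, -2.13]
contact_force: [-0.5, -0.7, -0.3]
opening: 0.0427
```

```bash
python3 -c "
from h import *
W=eyes.get_image('wrist');save(W,'w5.png');o=ctrl.get_obs();print(o['tool_pos'],o['contact_force'],o['opening'])"
```

```text
[0.57275389 0.02133134 0.0167684 ] [-0.11910341 -0.94495175  0.70753378] 0.04243121011608609
```

View pics/w5.png

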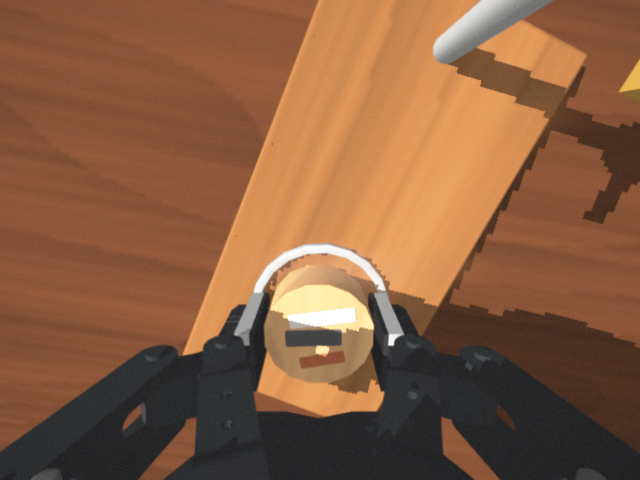

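The sample sits inside the ring, (255..385) against the disc (265..373). A little lower until the force rises.

{"api": "play_rows", "payload": {"moves": [{"x": 0,"y": 0,"z": -0.1,"turn": 0,"jaw": 3.5},{"x": 0,"y": 0,"z": 0,"turn": 0,"jaw": 3.5},{"x": 0,"y": 0,"z": 0,"turn": 0,"jaw": 3.5}]}}

```text
t: 10.05
tool_pos: [0.5731, 0.0213, 0.0166]
tool_rot: [-0.188, 2.129, -2.129]
contact_force: [-2.9, -0.0, 5.0]
opening: 0.0426
```

{"api": "play_rows", "payload": {"moves": [{"x": 0,"y": 0,"z": 0,"turn": 0,"jaw": 5},{"x": 0,"y": 0,"z": 0,"turn": 0,"jaw": 6},{"x": 0,"y": 0,"z": 0,"turn": 0,"jaw": 7},{"x": 0,"y": 0,"z": 0,"turn": 0,"jaw": 7},{"x": 0,"y": 0,"z": 0,"turn": 0,"jaw": 7},{"x": 0,"y": 0,"z": 1.5,"turn": 0,"jaw": 7},{"x": 0,"y": 0,"z": 3,"turn": 0,"jaw": 7},{"x": 0,"y": 0,"z": 3,"turn": 0,"jaw": 7}]}}

```text
t: 10.72
tool_pos: [0.5712, 0.0214, 0.0898]
tool_rot: [-0.192, 2.132, -2.131]
contact_force: [1.3, -0.6, 0.3]
opening: 0.0702
```

{"api": "play_rows", "payload": {"moves": [{"x": 0,"y": 0,"z": 3,"turn": 0,"jaw": 8.5},{"x": 0,"y": 0,"z": 3,"turn": 0,"jaw": 8.5},{"x": 0,"y": 0,"z": 1,"turn": 0,"jaw": 8.5},{"x": 0,"y": 0,"z": 0,"turn": 0,"jaw": 8.5},{"x": 0,"y": 0,"z": 0,"turn": 0,"jaw": 8.5}]}}

```text
t: 11.13
tool_pos: [0.5727, 0.0213, 0.1603]
tool_rot: [-0.188, 2.129, -2.129]
contact_force: [0.0, 0.3, -0.3]
opening: 0.0852
```

Run:
```python
from h import *
W=eyes.get_image('wrist');save(W,'w6.png');o=ctrl.get_obs();print(o['tool_pos'],o['contact_force'],o['opening'])
for q in("sample_center","nest","pointer","lens","loupe_grip"):print(q,[(np.round(a["point"],1),a["score"],onz(W,a["point"],{"sample_center":.024,"nest":.012,"pointer":.123}.get(q,.036)).round(4)) for a in pinpoint("wrist",q)])
```

```text
[0.57175251 0.02135706 0.15878924] [ 0.21788248 -0.39341364 -0.10664971] 0.08461681748720154
sample_center [(array([317.6, 234.7]), 0.58, array([0.5725, 0.0224, 0.024 ]))]
nest [(array([385.8, 133.1]), 0.71, array([ 0.6593, -0.0163,  0.012 ]))]
pointer [(array([390.9, 135. ]), 0.92, array([6.528e-01, 4.000e-04, 1.230e-01]))]
lens [(array([602.3, 318.6]), 0.65, array([ 0.546 , -0.2207,  0.036 ]))]
loupe_grip []
```

View pics/w6.png

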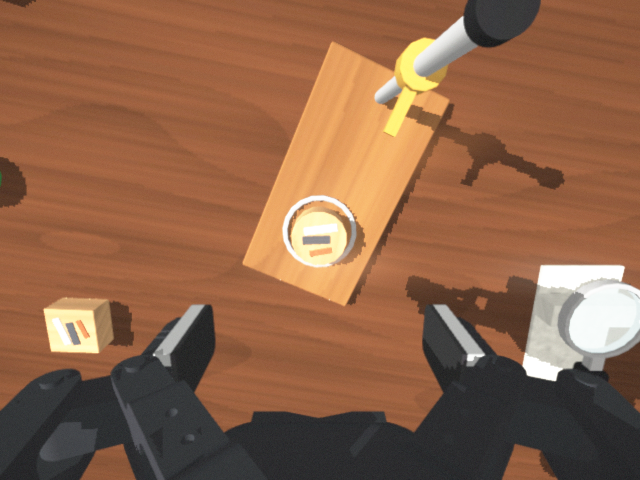

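The sample stands in the nest at (318,235), inside the ring, with the fingers clear. The pointer tip is at (391,134) and the lens ring at (603,318). I'll triangulate the pointer height from all views.

Run:
```python
from h import *
from scipy.optimize import least_squares
W=eyes.get_image('wrist');S=eyes.get_image('scene');T=eyes.get_image('top')
pts=[(W,(390.5,134.5)),(S,(308.8,256)),(T,(312.4,197))]
a=cv2.resize(W["img"][95:155,360:420],(400,400),interpolation=2);b=cv2.resize(S["img"][235:275,285:325],(400,400),interpolation=2)
cv2.imwrite("pics/ptr.png",np.hstack([a,b])[:,:,::-1])
for k in([0,1],[0,2],[1,2],[0,1,2]):
    x,e=tri([ray(*pts[i]) for i in k]);print(k,x.round(4),np.round(e,4))
# plate corners in W for stand axis (z=.012): 
C=[onz(W,q,.012)[:2] for q in[(334,42),(450,102),(347,305),(244,264)]];C=np.array(C);print(C.round(4).tolist())
d=(C[0]+C[1]-C[2]-C[3])/2;L=np.hypot(*d);d/=L;print("len",L,np.hypot(*(C[0]-C[1])),np.hypot(*(C[2]-C[3])),np.degrees(np.arctan2(d[1],d[0])))
n=np.array([.573,.0213]);t=n+.083*d;print("tip xy",t,"post",n+.115*d)
for im,p in pts:
    f=lambda z:np.hypot(*(onz(im,p,z)[:2]-t));zs=np.arange(.09,.15,.0005);v=[f(z) for z in zs];i=np.argmin(v);print("z",zs[i],v[i])
```

```text
[0, 1] [0.6517 0.0012 0.1215] [0.0005 0.0005]
[0, 2] [ 6.535e-01 -6.000e-04  1.211e-01] [0.002 0.002]
[1, 2] [ 0.6532 -0.      0.1221] [0.0025 0.0025]
[0, 1, 2] [6.528e-01 2.000e-04 1.219e-01] [0.001 0.002 0.003]
[[0.7124, 0.0354], [0.688, -0.0585], [0.5091, -0.015], [0.5316, 0.0801]]
len 0.18516709678822607 0.09705988505606652 0.09781010019286661 -13.774159720585356
tip xy [0.65361307 0.00153808] post [ 0.6846928  -0.00608098]
z 0.12300000000000003 0.001728091372191921
z 0.12350000000000003 0.0018768339674471494
z 0.12550000000000003 0.0035785004999031957
```

View pics/ptr.png

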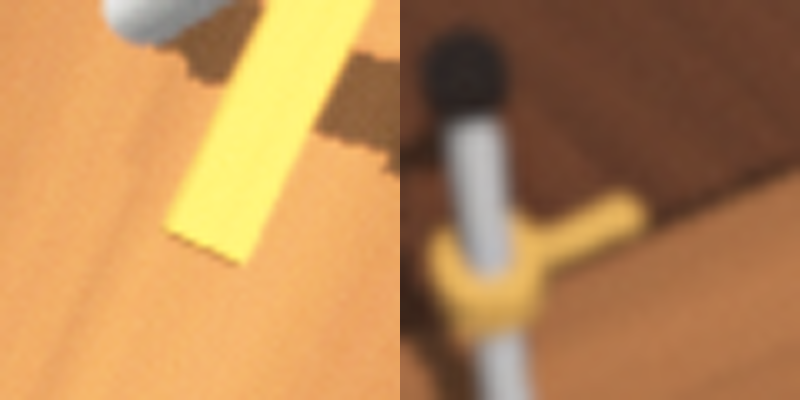

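{"api": "play_rows", "payload": {"moves": [{"x": -0.7,"y": -1.5,"z": 0,"turn": 0,"jaw": 8.5},{"x": -1.4,"y": -3.2,"z": 0,"turn": 0,"jaw": 8.5},{"x": -1.4,"y": -3.2,"z": 0,"turn": 0,"jaw": 8.5},{"x": -1.4,"y": -3.2,"z": 0,"turn": 0,"jaw": 8.5},{"x": -1.4,"y": -3.2,"z": 0,"turn": 0,"jaw": 8.5},{"x": -1.4,"y": -3.2,"z": 0,"turn": 0,"jaw": 8.5},{"x": -1.4,"y": -3.2,"z": 0,"turn": 0,"jaw": 8.5},{"x": -1.2,"y": -3.0,"z": 0,"turn": 0,"jaw": 8.5}]}}

```text
t: 12.25
tool_pos: [0.4687, -0.2172, 0.1609]
tool_rot: [-0.187, 2.129, -2.13]
contact_force: [0.0, -0.4, 0.4]
opening: 0.0851
```

{"api": "play_rows", "payload": {"moves": [{"x": -0.7,"y": -1.8,"z": 0,"turn": 0,"jaw": 8.5},{"x": 0,"y": 0,"z": 0,"turn": 0,"jaw": 8.5},{"x": 0,"y": 0,"z": 0,"turn": 0,"jaw": 8.5},{"x": 0,"y": 0,"z": 0,"turn": 0,"jaw": 8.5}]}}

```text
t: 12.58
tool_pos: [0.4629, -0.2332, 0.1607]
tool_rot: [-0.188, 2.13, -2.129]
contact_force: [-0.7, 0.4, -0.1]
opening: 0.0851
```

Run:
```python
from h import *
W=eyes.get_image('wrist');save(W,'w7.png');o=ctrl.get_obs();p=o["tool_pos"];print(p,o['opening'],proj(W,[p[0],p[1],.047]))
for q in("lens","loupe_grip"):print(q,[(np.round(a["point"],1),a["score"],onz(W,a["point"],.036).round(4)) for a in pinpoint("wrist",q)])
```

```text
[ 0.46309493 -0.23284661  0.16068897] 0.08514477883717671 [318.80521557 242.0020113 ]
lens [(array([322.6, 124.6]), 0.68, array([ 0.5461, -0.2209,  0.036 ]))]
loupe_grip [(array([324.2, 239.3]), 0.63, array([ 0.463 , -0.2372,  0.036 ])), (array([599. , 122.8]), 0.52, array([ 0.5805, -0.4128,  0.036 ]))]
```

View pics/w7.png

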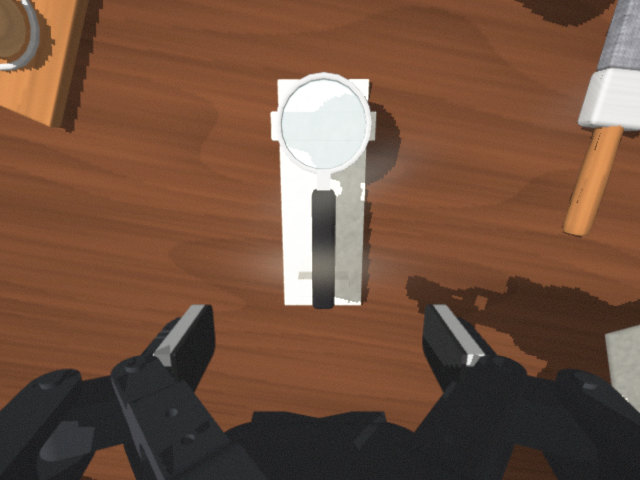

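The handle is vertical in the image, (312..335, 190..306), so it lines up with the jaws. The TCP needs about 4 mm toward -y and 2 mm ahead.

{"api": "play_rows", "payload": {"moves": [{"x": 0.2,"y": -0.38,"z": -1,"turn": 0,"jaw": 8.5},{"x": 0,"y": 0,"z": -3.0,"turn": 0,"jaw": 8.5},{"x": 0,"y": 0,"z": -3.0,"turn": 0,"jaw": 8.5},{"x": 0,"y": 0,"z": -3.0,"turn": 0,"jaw": 8.5},{"x": 0,"y": 0,"z": -0.5,"turn": 0,"jaw": 8.5},{"x": 0,"y": 0,"z": 0,"turn": 0,"jaw": 8.5},{"x": 0,"y": 0,"z": 0,"turn": 0,"jaw": 8.5}]}}

```text
t: 13.32
tool_pos: [0.4653, -0.2375, 0.0563]
tool_rot: [-0.188, 2.129, -2.129]
contact_force: [-0.5, -0.9, 0.5]
opening: 0.0848
```

Run:
```python
from h import *
W=eyes.get_image('wrist');save(W,'w8.png');o=ctrl.get_obs();p=o["tool_pos"];print(p,o['opening'],proj(W,[p[0],p[1],.047]))
```

```text
[ 0.46606613 -0.23812874  0.05753287] 0.08509485837413115 [321.09520331 301.20901867]
```

View pics/w8.png

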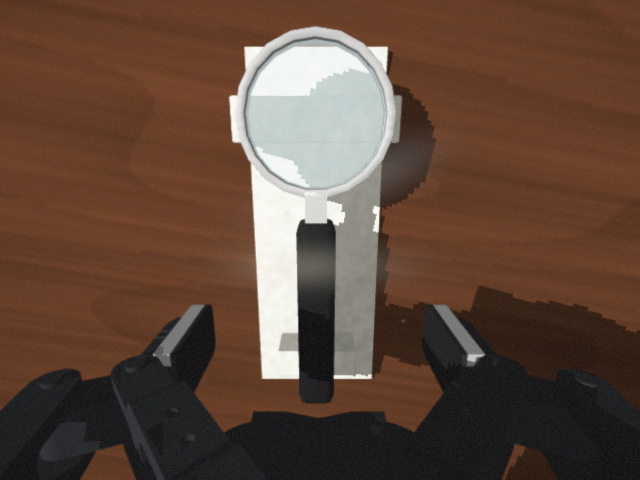

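{"api": "play_rows", "payload": {"moves": [{"x": 0.05,"y": 0.2,"z": -1.5,"turn": 0,"jaw": 8.5},{"x": 0,"y": 0,"z": -1.7,"turn": 0,"jaw": 8.5},{"x": 0,"y": 0,"z": -0.8,"turn": 0,"jaw": 8.5},{"x": 0,"y": 0,"z": 0,"turn": 0,"jaw": 7},{"x": 0,"y": 0,"z": 0,"turn": 0,"jaw": 5},{"x": 0,"y": 0,"z": 0,"turn": 0,"jaw": 4},{"x": 0,"y": 0,"z": 0,"turn": 0,"jaw": 3},{"x": 0,"y": 0,"z": 0,"turn": 0,"jaw": 2.4}], "squeeze": 50}}

```text
t: 14.03
tool_pos: [0.466, -0.236, 0.0169]
tool_rot: [-0.186, 2.127, -2.13]
contact_force: [-0.4, 0.1, -0.2]
opening: 0.0255
```

{"api": "play_rows", "payload": {"moves": [{"x": 0,"y": 0,"z": 0,"turn": 0,"jaw": 1.6},{"x": 0,"y": 0,"z": 0,"turn": 0,"jaw": 1},{"x": 0,"y": 0,"z": 0,"turn": 0,"jaw": 1},{"x": 0,"y": 0,"z": 0,"turn": 0,"jaw": 1},{"x": 0,"y": 0,"z": 0,"turn": 0,"jaw": 1}]}}

```text
t: 14.45
tool_pos: [0.4659, -0.236, 0.0168]
tool_rot: [-0.187, 2.128, -2.13]
contact_force: [-2.0, 1.2, 6.3]
opening: 0.0174
```

Run:
```python
from h import *
W=eyes.get_image('wrist');save(W,'w9.png');o=ctrl.get_obs();p=o["tool_pos"];print(p,o['opening'],o["contact_force"],o["wrist_torque"])
```

```text
[ 0.46592112 -0.23597437  0.01678408] 0.01779705767806173 [-0.91386414 -0.077802    5.62903516] [0.10428917 0.17247095 0.03055016]
```

View pics/w9.png

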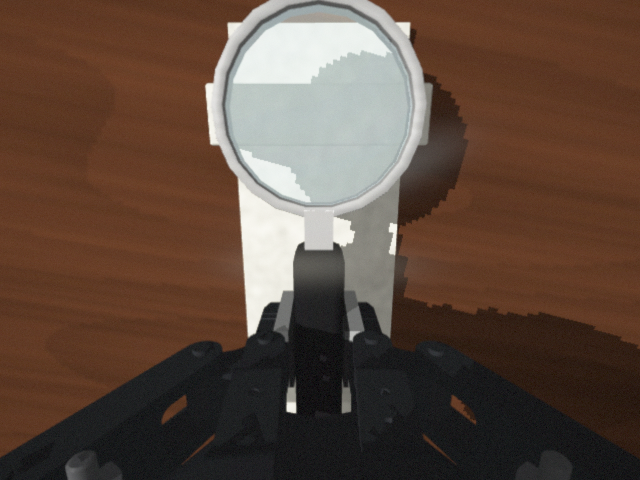

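The handle is gripped (17.6 mm ≈ 18 mm wide), and the ring is at (320,105). Lifting, then checking for slip.

{"api": "play_rows", "payload": {"moves": [{"x": 0,"y": 0,"z": 0.5,"turn": 0,"jaw": 1},{"x": 0,"y": 0,"z": 1,"turn": 0,"jaw": 1},{"x": 0,"y": 0,"z": 2,"turn": 0,"jaw": 1},{"x": 0,"y": 0,"z": 2,"turn": 0,"jaw": 1},{"x": 0,"y": 0,"z": 2,"turn": 0,"jaw": 1},{"x": 0,"y": 0,"z": 1,"turn": 0,"jaw": 1},{"x": 0,"y": 0,"z": 0,"turn": 0,"jaw": 1},{"x": 0,"y": 0,"z": 0,"turn": 0,"jaw": 1}], "squeeze": 60}}

```text
t: 15.17
tool_pos: [0.4654, -0.2356, 0.101]
tool_rot: [-0.187, 2.129, -2.13]
contact_force: [-0.1, -0.2, -1.3]
opening: 0.0172
```

Run:
```python
from h import *
W=eyes.get_image('wrist');save(W,'w10.png');o=ctrl.get_obs();p=o["tool_pos"];print(p,o['opening'],o["contact_force"],o["wrist_torque"])
```

```text
[ 0.4647039  -0.23509243  0.09989372] 0.017176826915807044 [ 0.31491921 -0.08818818 -1.27388427] [0.04631567 0.04572594 0.01642279]
```

View pics/w10.png

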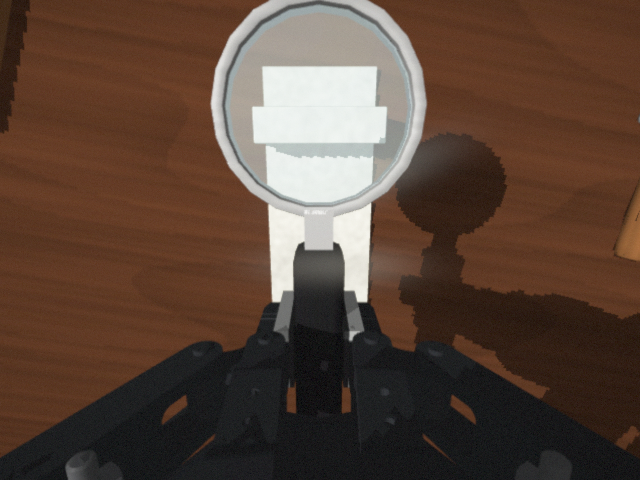

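The lens sits at the same pixels as before the lift, so there was no slip or tilt. Carrying it over the sample.

{"api": "play_rows", "payload": {"moves": [{"x": 0.1,"y": 1,"z": 0.1,"turn": 0,"jaw": 1},{"x": 0.2,"y": 2,"z": 0,"turn": 0,"jaw": 1},{"x": 0.3,"y": 2.5,"z": 0,"turn": 0,"jaw": 1},{"x": 0.3,"y": 2.5,"z": 0,"turn": 0,"jaw": 1},{"x": 0.3,"y": 2.5,"z": 0,"turn": 0,"jaw": 1},{"x": 0.3,"y": 2.5,"z": 0,"turn": 0,"jaw": 1},{"x": 0.3,"y": 2.5,"z": 0,"turn": 0,"jaw": 1},{"x": 0.3,"y": 2.5,"z": 0,"turn": 0,"jaw": 1}]}}

```text
t: 15.88
tool_pos: [0.485, -0.0534, 0.1002]
tool_rot: [-0.191, 2.132, -2.129]
contact_force: [-0.5, 0.2, -1.0]
opening: 0.0171
```

{"api": "play_rows", "payload": {"moves": [{"x": 0.3,"y": 2.5,"z": 0,"turn": 0,"jaw": 1},{"x": 0.2,"y": 2,"z": 0,"turn": 0,"jaw": 1},{"x": 0.1,"y": 1.2,"z": 0,"turn": 0,"jaw": 1},{"x": 0.1,"y": 0.5,"z": 0,"turn": 0,"jaw": 1},{"x": 0,"y": 0,"z": 0,"turn": 0,"jaw": 1},{"x": 0,"y": 0,"z": 0,"turn": 0,"jaw": 1},{"x": 0,"y": 0,"z": 0,"turn": 0,"jaw": 1}]}}

```text
t: 16.47
tool_pos: [0.4931, 0.0057, 0.1016]
tool_rot: [-0.187, 2.13, -2.131]
contact_force: [-0.7, -0.3, -0.6]
opening: 0.0174
```

Run:
```python
from h import *
W=eyes.get_image('wrist');save(W,'w11.png');o=ctrl.get_obs();p=o["tool_pos"];print(p,o['opening'],o["contact_force"])
S=eyes.get_image('scene');T=eyes.get_image('top');save(S,"s11.png",(240,170,400,290),4);save(T,"t11.png",(240,150,400,270),4)
L=[]
for c,im in(("wrist",W),("scene",S),("top",T)):
    for q,z in(("lens",.1215),("sample_center",.036),("pointer",.1215)):
        for a in pinpoint(c,q)[:2]:print(c,q,np.round(a["point"],1),a["score"],onz(im,a["point"],z).round(4))
n=mask(W,(200,0,440,216),lambda h,s,v:(s<40)&(v>120));cv2.imwrite("pics/w11m.png",n)
print("expect lens",proj(W,[p[0]+.08,p[1]+.015,p[2]+.0192]),"sample",proj(W,[.573,.0215,.036]),"pointer",proj(W,[.6528,.0012,.1215]))
```

```text
[0.49323628 0.00563214 0.10170435] 0.017395511158990153 [-0.59969017 -0.79021836 -1.04479933]
wrist lens [318.8 111.8] 0.82 [0.5733 0.0203 0.1215]
scene lens [346.8 239. ] 0.68 [0.5678 0.0206 0.1215]
scene lens [450.2 296.7] 0.17 [0.5025 0.2417 0.1215]
scene sample_center [441.7 365.1] 0.78 [0.5788 0.3149 0.036 ]
scene sample_center [342.4 262.2] 0.76 [0.5775 0.0222 0.036 ]
scene pointer [308.8 256.7] 0.52 [0.6524 0.0029 0.1215]
scene pointer [342.3 265.3] 0.31 [0.6144 0.0601 0.1215]
top lens [305.7 231.7] 0.78 [0.5692 0.0151 0.1215]
top sample_center [191.8 236.9] 0.71 [0.5736 0.3169 0.036 ]
top sample_center [202.6 183.1] 0.71 [0.7181 0.2923 0.036 ]
top pointer [304.8 230. ] 0.61 [0.5734 0.0172 0.1215]
top pointer [310.7 196.9] 0.43 [0.6553 0.0022 0.1215]
expect lens [317.6216721 111.875314 ] sample [316.26852186 124.53250643] pointer [ 444.64071311 -200.323964  ]
```

View pics/w11.png

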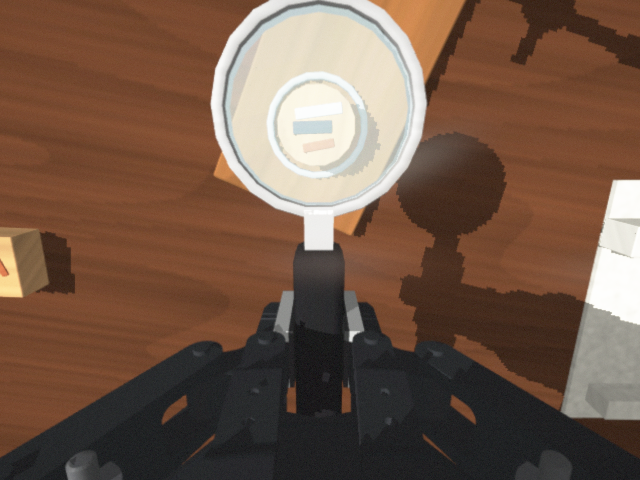

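View pics/s11.png

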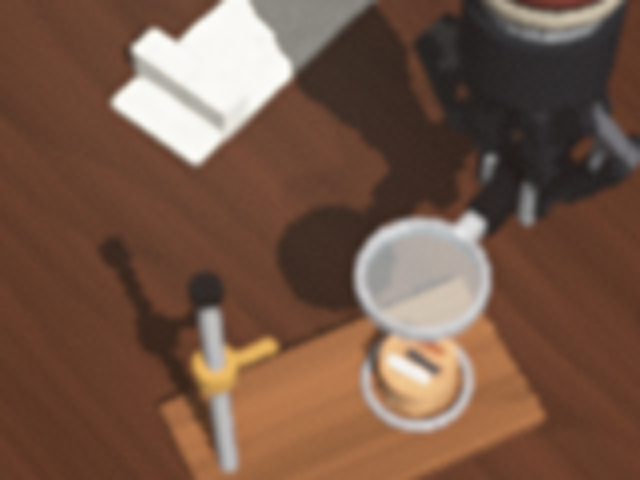

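View pics/t11.png

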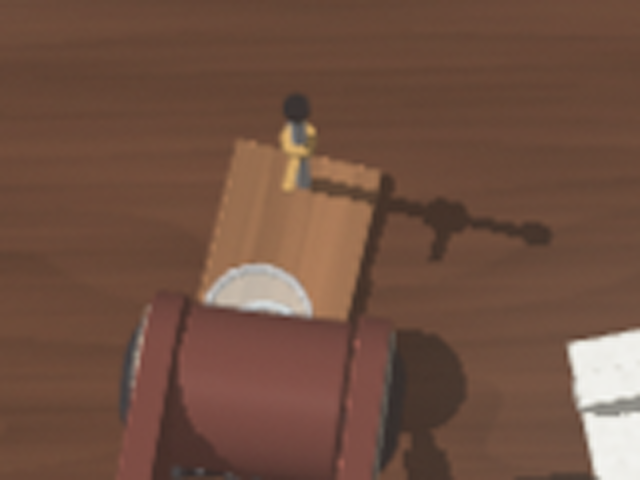

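Wrist view: lens ring centred at about (319,108), with the sample seen through the glass at (316,124), exactly where a centred lens should show it. Last check is the lens height from the scene view, against the pointer.

Run:
```python
from h import *
S=eyes.get_image('scene');W=eyes.get_image('wrist')
n=mask(S,(326,220,366,257),lambda h,s,v:(s<75)&(v>125));c=cv2.convexHull(max(cv2.findContours(n,0,1)[0],key=cv2.contourArea));e=cv2.fitEllipse(c);print(e)
m=mask(W,(200,0,440,216),lambda h,s,v:(s<40)&(v>150));
x,er=tri([ray(S,e[0]),ray(W,(319,108.5))]);print("lens tri",x.round(4),np.round(er,4))
for z in(.1135,.1215,.1295):print(z,proj(S,[.573,.0205,z]))
x,er=tri([ray(S,(308.8,256)),ray(S,(308.8,256))]) if 0 else (0,0)
for z in(.1135,.1215,.1295):print("ptr",z,proj(S,[.6532,.0012,z]))
o=ctrl.get_obs();print(o["tool_pos"],o["dq"].round(4),o["opening"],o["t"])
```

```text
((346.6196594238281, 238.4479217529297), (32.42412185668945, 36.66946792602539), 56.78409957885742)
lens tri [0.5725 0.0223 0.1313] [0.0017 0.0017]
0.1135 [344.69547187 242.3827417 ]
0.1215 [344.83646287 240.36331279]
0.1295 [344.97958016 238.31334101]
ptr 0.1135 [308.07724723 258.27014965]
ptr 0.1215 [307.94025597 256.32656194]
ptr 0.1295 [307.80115538 254.35287841]
[0.49328606 0.00651174 0.10181334] [ 0.0008  0.0021  0.0001 -0.0012 -0.0003  0.0011] 0.017153050571779065 17.1667
```

Run:
```python
from h import *
a=cv2.imread("pics/w4.png")[80:150,410:480];b=cv2.imread("pics/w6.png")[110:150,370:410]
cv2.imwrite("pics/p2.png",np.hstack([cv2.resize(a,(400,400),interpolation=2),cv2.resize(b,(400,400),interpolation=2)]))
```

```text
(no output)
```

View pics/p2.png

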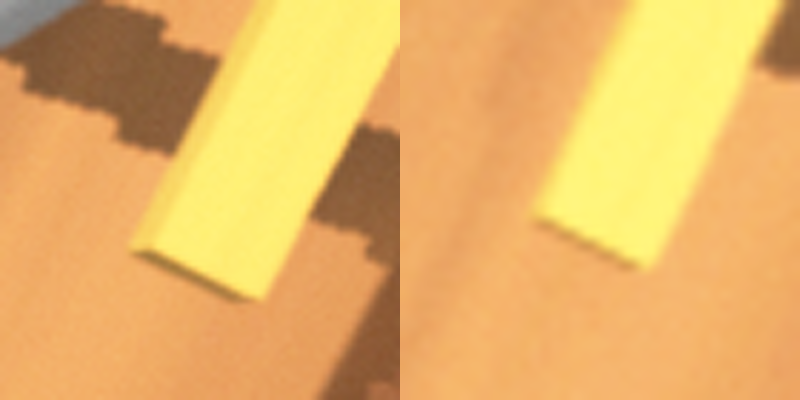

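Run:
```python
from h import *
W=eyes.get_image('wrist');p=ctrl.get_obs()["tool_pos"]
def at(tp):
    I=dict(W);T=np.array(W["cam_to_world"]).copy();T[:3,3]+=np.array(tp)-p;I["cam_to_world"]=T;return I
A=at([.5725,.0222,.0833]);B=at([.5722,.0213,.1595])
print("check ring",onz(B,(319.5,231.5),.016).round(4))
for u,v in(((436.3,123.4),(383.7,131.3)),((456.4,132.2),(395.0,136.8))):
    x,e=tri([ray(A,u),ray(B,v)]);print(x.round(4),np.round(e,4))
w=lambda I,a,b,z:np.linalg.norm(onz(I,a,z)-onz(I,b,z))
for z in np.arange(.112,.13,.002):print(round(z,3),round(w(A,(436.3,123.4),(456.4,132.2),z)*1e3,2),round(w(B,(383.7,131.3),(395.0,136.8),z)*1e3,2),onz(A,(446.3,127.8),z)[:2].round(4),onz(B,(389.3,134),z)[:2].round(4))
```

```text
check ring [0.5731 0.021  0.016 ]
[0.6535 0.0046 0.124 ] [0.0002 0.0002]
[ 0.652  -0.0012  0.1249] [0.0003 0.0003]
0.112 6.85 6.5 [ 0.6541 -0.0023] [ 6.532e-01 -6.000e-04]
0.114 6.73 6.43 [ 0.6539 -0.0017] [ 6.531e-01 -3.000e-04]
0.116 6.61 6.36 [ 0.6538 -0.001 ] [6.53e-01 1.00e-04]
0.118 6.49 6.29 [ 6.536e-01 -4.000e-04] [6.529e-01 5.000e-04]
0.12 6.37 6.23 [6.534e-01 3.000e-04] [0.6528 0.0008]
0.122 6.25 6.16 [0.6532 0.001 ] [0.6527 0.0012]
0.124 6.13 6.09 [0.653  0.0016] [0.6526 0.0016]
0.126 6.01 6.02 [0.6528 0.0023] [0.6525 0.002 ]
0.128 5.89 5.95 [0.6526 0.0029] [0.6524 0.0023]
```

Wrist parallax puts the blade's top face at 0.124 to 0.125, so its middle is at about 0.122 to 0.123. The lens by kinematics is at about 0.121, and the bias-corrected scene view gives 0.1225. All are well inside 8 mm and the arm is still, so I'm handing in.

```bash
python3 -c "
from station import finish_job,ctrl
o=ctrl.get_obs();print(o['tool_pos'],o['opening'],o['t']);print(finish_job())"
```

```text
[0.49328731 0.00655154 0.1017951 ] 0.017492495837327333 17.2167
the job is handed in; nothing more can be done
None
```

I set the round light-wood sample down in the nest until light contact (about 5 N) and let go. I then took the lens by its handle and handed in at t ≈ 17 s, still holding it level over the sample. No verdict was reported.

**Last checks:**
- **Sample:** it stands inside the ring, about 1 mm from the nest centre.
- **Lens sideways:** it is about 1 mm from the sample centre.
- **Lens height:** about 0.121 m by arm kinematics, against a pointer height of about 0.122 m from the wrist views.
- **Grip:** the opening was 17.5 mm on the 18 mm handle. The wrist pictures before and after the lift show no slip.

**Disagreements:**
- **Lens height, scene camera:** its raw reading was about 0.13 m. That camera sees the known nest ring about 1.5 px off; corrected for that, it gives about 0.1225 m.
- **Pointer height, scene camera:** the same correction puts the pointer at about 0.117 m, which would leave the lens about 4 mm high. That is still inside the 8 mm allowed. I trusted the wrist views more.

I did not measure the square sample, jar, cup or brush again at the end. I planned the moves to stay clear of them, and no unexpected contact forces showed.

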